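Wipe the weighed shards off the balance pan

ROBOT

A 7-joint arm with a two-finger parallel gripper is mounted at the origin on the work surface. World frame = base frame: x ahead of the robot, y to its left, z up, the work surface at z = 0. Lengths are in m, angles in rad, forces in N, time in s.
With the tool pointing down it reaches from about 0.425 to 0.825 m from the base axis. Payload 3.6 kg.
Tool frame: the origin (TCP) lies where the fingers leave the gripper's body, on its centre line; the fingertips stand 73 mm ahead of it and the grasp point (between the pads) lies 54 mm ahead of it; z points along the fingers, y is the line along which they close (so a half turn about z gives the same grasp; the last joint's range is limited). The gripper opens to 85 mm and grips with 20 to 120 N. Pads are 22 mm wide; open, the fingers measure 114 mm over their backs; the gripper's body (76 mm by 85 mm) begins 54 mm behind the grasp point. The pads swing forward as they close: fully open they stand 13 mm farther back than shut.
Start: joints at [1.236, 0.615, -0.013, 1.423, 0.008, 1.103, -0.04], TCP at [0.198, -0.619, 0.304] pointing down, gripper open.
Joint ranges: [-3.12, 3.12], [-0.3, 2.06], [-1.34, 1.32], [0.26, 2.42], [-1.36, 4.5], [0.01, 1.98], [-2.84, 2.84]. Speed limits (rad/s): [2.79, 2.79, 3.14, 3.14, 3.14, 3.14, 3.14].

INTERFACE

Orientations are given as a unit quaternion [x, y, z, w].
In Python, from station import arm, snapshot, camera_info, ticket gives the robot as it stands. Calls block until the motion is done:
- arm.movep(position, orientation): joint-space move of the TCP to a pose.
- arm.line_to(position, velocity=0.15, ori=None): straight line of the TCP; ori=None keeps the orientation; velocity is the mean speed in m/s.
- arm.move_j(angles): joint-space move.
- arm.move_gripper(opening, effort=None): opening from 0.0 (shut) to 1.0 (fully open); effort is the grip in N (None keeps the last); returns when the fingers have stopped.
- arm.pause(seconds).
- arm.ik(position, orientation): joint angles nearest the present ones, or None.
- snapshot(name): name is "scene" or "top"; returns the picture (384x512x3 uint8, blue, green, red); there is no depth.
- camera_info(name): a dict with "fx", "fy", "cx", "cy" (pixels), "R" (3x3) and "t" (3): a world point X has camera coordinates R X + t. Camera axes: x right, y down, z forward; pixel columns grow to the right and rows downward; lengths in m; the calibration is good to about 2 mm. A picture is of the moment at which its call begins. camera_info takes no time and is no camera call.
A pose or a line that the arm cannot do raises arm.MotionError and nothing moves.
- ticket.finish_job(): hands the job in; it is judged then, once.
Readings, each from a call of its own:
- arm.read_time(): time.
- arm.read_joint_positions(): joint angles.
- arm.read_dq(): joint speeds.
- arm.read_effort(): joint torques, N m.
- arm.read_tool_pos(): TCP position.
- arm.read_eef_rot(): TCP orientation.
- arm.read_ft_force(): force on the tool from outside, world axes, zero at the start.
- arm.read_wrist_torque(): the same for the moment, N m.
- arm.read_opening(): opening from 0.0 (shut) to 1.0 (fully open).
- arm.read_finger_force(): force on a finger pad.
Only numpy, scipy, OpenCV 4.12 (cv2) and the standard library are available. Lean on these libraries where they do the work, as an engineer would, in place of code of your own. Each camera call takes 0.05 s, during which the arm holds its last target. There are 200 camera calls.

TASK

The fired-clay shards on the balance have been weighed: pick up the scraper block and wipe them all off the pan into the open steel tray beside it, keeping the blade pressed lightly on the pan all along each stroke but never leaning on it so hard that the pan is pushed down onto its overload stop. Do not touch the shards with the fingers, and leave the lidded tray, the jar and the calibration weight alone and the open tray where it stands. When the pan is clear and all the shards lie in the tray, stand the scraper upright on its blade on the bench and let go.

Things in the scene. Friction and masses are not known exactly. Their poses are not given: they have to be found in the camera images.
- balance: Laboratory balance fixed on a stone weighing slab. Origin: on the slab's top face, straight below the pan's centre; x points from the display to the back, z up. White housing 144 mm wide in y, from x = -200 to +90 mm, 64 mm high; display at its -x end rising to 75 mm. The slab stands on levelling feet: the height of all on it differs from case to case by up to 14 mm.
- slab (a point): Centre of the top face of the dark stone slab, 360 mm in x, 400 mm in y, 40 mm thick, axes as the balance; 48 to 62 mm above the bench.
- pan_top (a point): Centre of the top face of the balance's pan when unpressed, 85 mm above balance's origin; axes as the balance. The pan is a flat, rimless, plain steel plate, 180 mm in x, 170 mm in y, 5 mm thick, overhanging the housing by 13 mm on each y side.
- pan (a joint): How far the pan is pushed down, in m: about 0 unpressed. It is sprung, about 10 N per mm; it comes onto its overload stop at 1.7 mm (about 17 N), which must not happen. A wiping pressure of 4 to 10 N is right.
- tray: Open steel tray, 190 mm in x, 100 mm in y, 50 mm high, walls and floor 3 mm, 0.5 kg, loose. It stands on the slab on the left (+y) or right (-y) side of the balance, axes parallel to it, centre 128 mm from the pan's centre, so that its near rim tucks 7 mm under the pan's edge, 30 mm below it. Origin: centre of its underside.
- lidded_tray: The same tray closed with a flat steel lid with a small wire handle (69 mm high in all), in the mirrored place on the other side of the balance. To be left alone. Origin: centre of its underside.
- scraper: Scraper block, 0.2 to 0.33 kg, standing on its blade on the bench left or right of the slab. Origin: centre of the blade's underside; x along the blade, z up. Black rubber blade 120 mm in x, 22 mm in y, 14 mm high; aluminium carrier 120 by 26 mm up to z = 38 mm; grey plastic grip 76 mm in x, 24 mm in y, z = 38 to 102 mm, to be pinched across y.
- shard0: Flat shard of fired clay, about 23 to 28 mm by 18 to 22 mm, 9 mm thick, 10 to 17 g, loose on the pan; all six lie within 60 mm of the pan's centre line in x and 38 mm in y (their centres). Origin: centre of its underside.
- shard1: Flat shard of fired clay, about 23 to 28 mm by 18 to 22 mm, 9 mm thick, 10 to 17 g, loose on the pan; all six lie within 60 mm of the pan's centre line in x and 38 mm in y (their centres). Origin: centre of its underside.
- shard2: Flat shard of fired clay, about 23 to 28 mm by 18 to 22 mm, 9 mm thick, 10 to 17 g, loose on the pan; all six lie within 60 mm of the pan's centre line in x and 38 mm in y (their centres). Origin: centre of its underside.
- shard3: Flat shard of fired clay, about 23 to 28 mm by 18 to 22 mm, 9 mm thick, 10 to 17 g, loose on the pan; all six lie within 60 mm of the pan's centre line in x and 38 mm in y (their centres). Origin: centre of its underside.
- shard4: Flat shard of fired clay, about 23 to 28 mm by 18 to 22 mm, 9 mm thick, 10 to 17 g, loose on the pan; all six lie within 60 mm of the pan's centre line in x and 38 mm in y (their centres). Origin: centre of its underside.
- shard5: Flat shard of fired clay, about 23 to 28 mm by 18 to 22 mm, 9 mm thick, 10 to 17 g, loose on the pan; all six lie within 60 mm of the pan's centre line in x and 38 mm in y (their centres). Origin: centre of its underside.
- jar: Amber glass jar with a white cap, 68 mm across, 100 mm high, on the bench on the side of the slab away from the scraper. To be left alone. Origin: centre of its underside.
- weight: Steel calibration weight with a knob, 42 mm across, 71 mm high, on the bench at the far left. To be left alone. Origin: centre of its underside.

How it is judged:
By the outcome, as a careful person would: the job done as asked, in the order asked, and still so for the second after the job is handed in, with the robot touching nothing.
It also fails if it takes over 64 s, if anything falls off the work surface, if the arm or the gripper's body presses on something with over 40 N, if the wrist force passes 120 N, or if a joint passes its speed limit or range.

## Working session

There is one attempt and no reset: what is moved stays moved. The work goes in short steps, each a Python script; the robot and the scene stay as the last script left them, time stands still between calls to the robot, and variables do not carry over. Pictures are saved under pics/ and viewed, at most 10 in all, crops included, and the job is handed in when it is done.

```bash
ls; mkdir -p pics; python3 - <<'E'
from station import arm, snapshot, camera_info
import cv2,numpy as np
for n in("scene","top"):
    cv2.imwrite(f"pics/{n}0.png",cv2.resize(snapshot(n),None,fx=1.5,fy=1.5,interpolation=cv2.INTER_CUBIC)); c=camera_info(n)
    print(n,{k:np.round(v,3).tolist() for k,v in c.items()})
    print(-np.array(c["R"]).T@np.array(c["t"]))
print(arm.read_time(),arm.read_eef_rot(),arm.read_tool_pos(),arm.read_ft_force())
E
```

```text
pics
scene {'fx': 366.813, 'fy': 366.813, 'cx': 256.73, 'cy': 193.392, 'R': [[-0.008, 1.0, -0.003], [0.819, 0.005, -0.574], [-0.574, -0.007, -0.819]], 't': [-0.009, -0.422, 1.575]}
[1.24939197 0.02250243 1.04764306]
top {'fx': 363.381, 'fy': 363.381, 'cx': 259.698, 'cy': 187.067, 'R': [[-0.007, -1.0, -0.015], [-0.998, 0.008, -0.055], [0.055, 0.015, -0.998]], 't': [0.002, 0.589, 1.048]}
[ 0.53083808 -0.01777367  1.07799739]
0.1 [ 9.88096736e-01  1.53829101e-01 -1.94839691e-04 -1.18757486e-03] [ 0.19742747 -0.61872479  0.30281715] [-0.05723895 -0.26092165  0.29544068]
```

View pics/scene0.png

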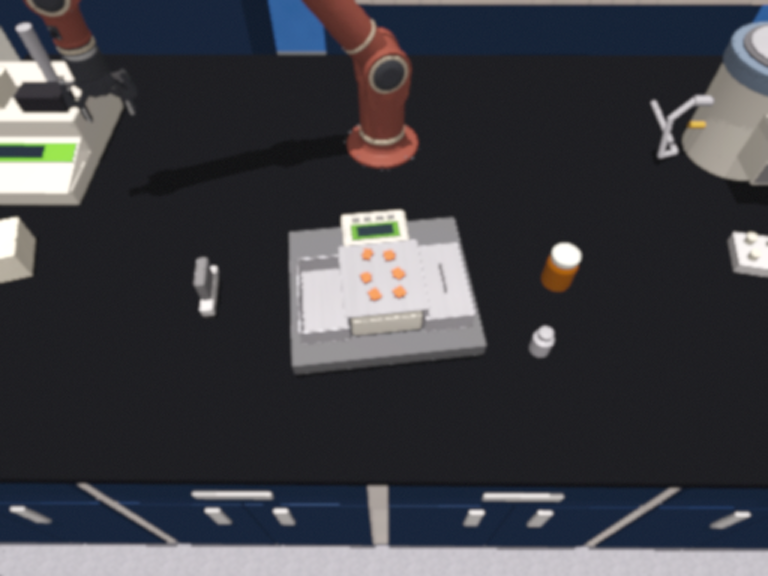

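View pics/top0.png

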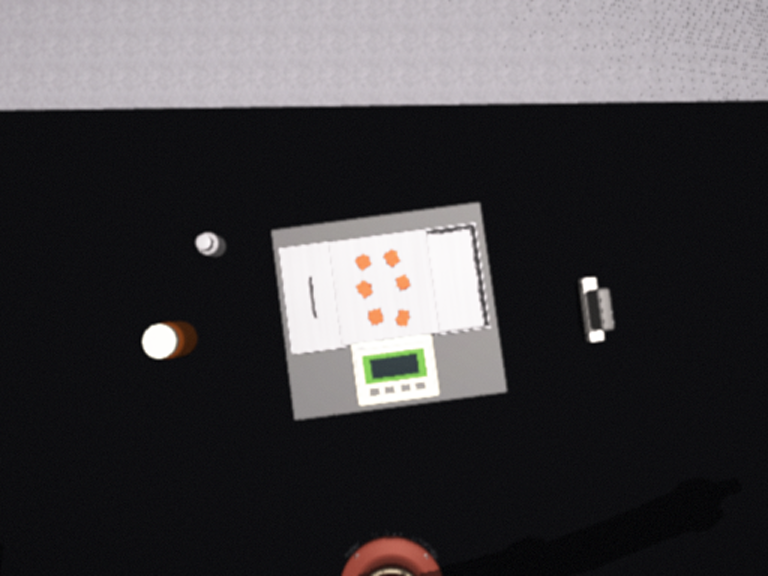

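The top view (1.5x) shows the slab at about (390,312) and six orange shards around (383,288). The open tray is on the right (-y) at (458,280) and the lidded tray on the left. The scraper stands at (597,310), with the jar and weight on the left. Next I'll measure these points.

```bash
cat > h.py <<'E'
import numpy as np, cv2
from station import arm, snapshot, camera_info, ticket
C={n:camera_info(n) for n in("scene","top")}
def ray(n,p):
    c=C[n];R=np.array(c["R"]);d=R.T@np.array([(p[0]-c["cx"])/c["fx"],(p[1]-c["cy"])/c["fy"],1]);return -R.T@np.array(c["t"]),d/np.linalg.norm(d)
def onz(n,p,z):
    o,d=ray(n,p);return o+d*(z-o[2])/d[2]
def tri(ps,pt):
    A=0;b=0
    for n,p in(("scene",ps),("top",pt)):
        o,d=ray(n,p);M=np.eye(3)-np.outer(d,d);A=A+M;b=b+M@o
    X=np.linalg.solve(A,b);return X
def blobs(m,amin):
    k,l,s,c=cv2.connectedComponentsWithStats(m.astype(np.uint8));return [(c[i],s[i]) for i in range(1,k) if s[i][4]>=amin]
def orange(im):
    h=cv2.cvtColor(im,cv2.COLOR_BGR2HSV);return (h[...,0]<18)&(h[...,1]>110)&(h[...,2]>120)
E
python3 - <<'E'
from h import *
np.set_printoptions(precision=4,suppress=True)
S=snapshot("scene");T=snapshot("top");cv2.imwrite("pics/S.png",S);cv2.imwrite("pics/T.png",T)
sh={}
for n,im,box in(("scene",S,(220,150,300,210)),("top",T,(220,155,290,225))):
    m=orange(im);k=np.zeros_like(m);k[box[1]:box[3],box[0]:box[2]]=1
    b=blobs(m&k,8);sh[n]=[x[0] for x in b];print(n,[(x[0].round(1).tolist(),int(x[1][4])) for x in b])
P={n:np.array([onz(n,p,.15)[:2] for p in sh[n]]) for n in sh}
X=[]
for i,p in enumerate(P["top"]):
    j=np.argmin(np.linalg.norm(P["scene"]-p,axis=1));X.append(tri(sh["scene"][j],sh["top"][i]))
X=np.array(X);print(X,X.mean(0))
# slab in top
g=cv2.cvtColor(T,cv2.COLOR_BGR2GRAY);m=np.zeros_like(g);m[125:290,170:345]=(g[125:290,170:345]>55)
c=max(cv2.findContours(m,cv2.RETR_EXTERNAL,cv2.CHAIN_APPROX_NONE)[0],key=cv2.contourArea)
r=cv2.boxPoints(cv2.minAreaRect(c));print(r)
for z in(.048,.055,.062):
    w=np.array([onz("top",p,z) for p in r]);print(z,w.mean(0),np.linalg.norm(w-np.roll(w,1,0),axis=1),np.arctan2(*(w-np.roll(w,1,0))[:,1::-1][:,[0,1]].T))
a=cv2.resize(T[130:285,175:345],None,fx=3.4,fy=3.4,interpolation=cv2.INTER_CUBIC)
b=cv2.resize(T[170:245,375:425],None,fx=4,fy=4,interpolation=cv2.INTER_CUBIC)
o=np.zeros((600,800,3),np.uint8);o[:a.shape[0],:a.shape[1]]=a;o[:b.shape[0],590:590+b.shape[1]]=b
cv2.imwrite("pics/z1.png",o)
a=cv2.resize(S[140:250,185:330],None,fx=5,fy=5,interpolation=cv2.INTER_CUBIC);cv2.imwrite("pics/z2.png",a)
E
```

```text
scene [([244.3, 169.3], 29), ([259.1, 169.8], 32), ([265.0, 181.9], 35), ([243.7, 184.4], 29), ([265.8, 194.4], 33), ([249.4, 196.0], 36)]
top [([260.7, 171.6], 68), ([241.6, 174.2], 63), ([268.2, 188.1], 56), ([242.7, 192.3], 66), ([250.0, 210.7], 68), ([268.0, 211.5], 64)]
[[ 0.6223 -0.0072  0.1388]
 [ 0.6162  0.0424  0.1388]
 [ 0.5794 -0.0259  0.1391]
 [ 0.569   0.04    0.1387]
 [ 0.5213  0.0214  0.1389]
 [ 0.5189 -0.0252  0.1381]] [0.5712 0.0076 0.1387]
[[178.4061 152.5459]
 [321.2664 133.4978]
 [338.3057 261.2926]
 [195.4454 280.3406]]
0.048 [0.5327 0.0021 0.048 ] [0.3651 0.4121 0.3639 0.404 ] [ 0.1369 -1.447  -3.0269  1.6973]
0.055 [0.5327 0.002  0.055 ] [0.3626 0.4093 0.3615 0.4013] [ 0.1369 -1.447  -3.0269  1.6973]
0.062 [0.5327 0.0018 0.062 ] [0.3601 0.4065 0.359  0.3985] [ 0.1369 -1.447  -3.0269  1.6973]
```

View pics/z1.png

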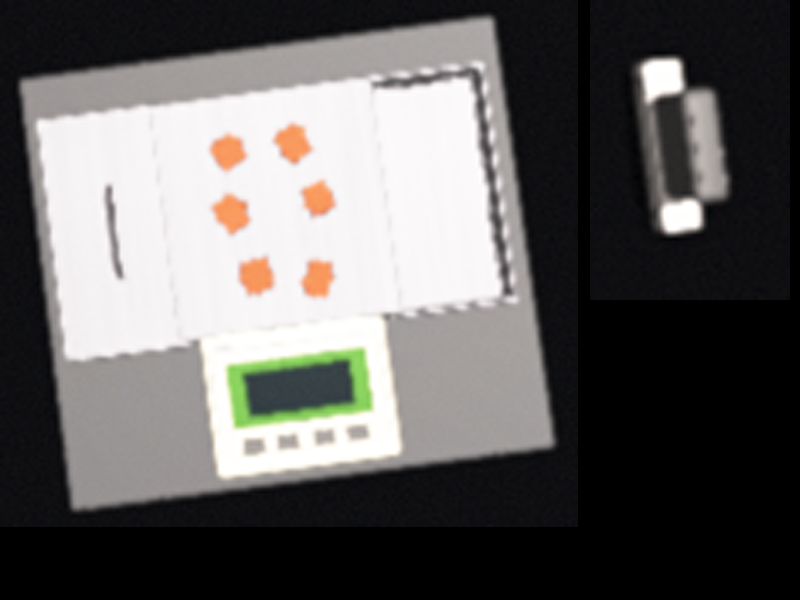

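View pics/z2.png

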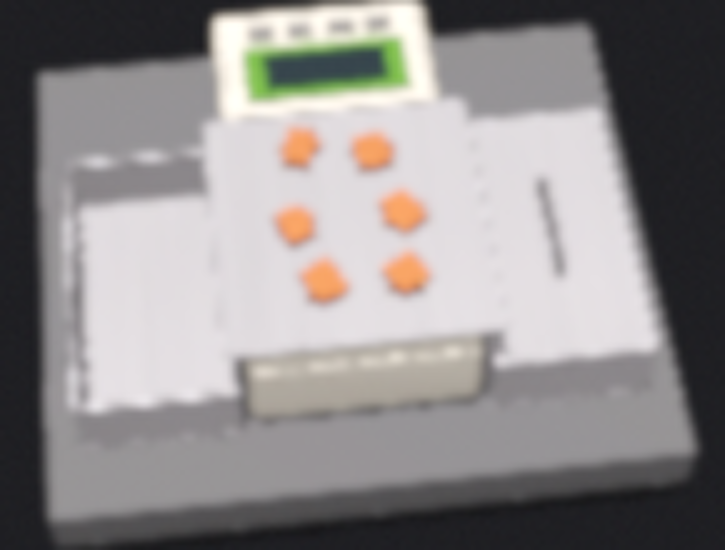

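The zoomed top view shows pan corners near (153,105), (372,80), (400,308) and (182,342). The scene zoom shows the same corners at (206,125), (465,100), (502,337) and (236,357). The scraper's white carrier ends are at (662,77) and (682,217), with the grey grip top to their right. I'll triangulate these.

```bash
python3 - <<'E'
from h import *
np.set_printoptions(precision=4,suppress=True)
T=cv2.imread("pics/T.png");S=cv2.imread("pics/S.png")
f=lambda p,s,o:(np.array(p)+.5)/s-.5+np.array(o)
pt=[f(p,3.4,(175,130)) for p in((153,105),(372,80),(400,308),(182,342))]   # +x+y,+x-y,-x-y,-x+y
ps=[f(p,5,(185,140)) for p in((502,337),(236,357),(206,125),(465,100))]
X=np.array([tri(a,b) for a,b in zip(ps,pt)]);print("pan tri",X,X.mean(0))
for z in(.133,.14):
  for n,q in(("top",pt),("scene",ps)):
    w=np.array([onz(n,p,z) for p in q]);d=w-np.roll(w,1,0);print(n,z,w.mean(0),np.linalg.norm(d,axis=1),[np.arctan2(v[1],v[0])%(np.pi/2) for v in d])
sl=[f(p,3.4,(175,130)) for p in((20,80),(492,15),(553,447),(72,510))]
w=np.array([onz("top",p,.05) for p in sl]);d=w-np.roll(w,1,0);print("slab",w.mean(0),np.linalg.norm(d,axis=1),[np.arctan2(v[1],v[0])%(np.pi/2) for v in d])
# rays of display screen (green) for y centre / yaw
h=cv2.cvtColor(T,cv2.COLOR_BGR2HSV)
g=T[170:245,375:425].astype(int).min(2)
for nm,m,z in(("carrier",g>190,.038),("grip",(g>80)&(g<=190),.102)):
    k=[b for b in blobs(m,10)];print(nm,[(b[0]+[375,170],b[1]) for b in k])
    if nm=="carrier":
        c=np.array([np.append(b[0]+[375,170],0)[:2] for b in k if b[1][4]>40]);w=np.array([onz("top",p,z) for p in c]);print(w,w.mean(0),np.arctan2(*(w[0]-w[1])[1::-1]),np.linalg.norm(w[0]-w[1]))
    m2=np.argwhere(m)[:,::-1].astype(np.float32)
    r=cv2.minAreaRect(m2);p=[onz("top",q+[375,170],z) for q in cv2.boxPoints(r)];print(nm,r,np.mean(p,0),[np.linalg.norm(p[i]-p[i-1]) for i in range(4)])
# grip top: restrict to right side of image
m=(g>80)&(g<=190);m[:,:24]=0;m2=np.argwhere(m)[:,::-1].astype(np.float32);r=cv2.minAreaRect(m2);p=[onz("top",q+[375,170],.102) for q in cv2.boxPoints(r)];print("griptop",np.mean(p,0),[np.linalg.norm(p[i]-p[i-1]) for i in range(4)],[np.arctan2(*(p[i]-p[i-1])[1::-1])%(np.pi/2) for i in range(4)])
E
```

```text
pan tri [[ 0.6538  0.1002  0.1277]
 [ 0.6709 -0.0635  0.1307]
 [ 0.4959 -0.0869  0.1331]
 [ 0.4709  0.0803  0.1293]] [0.5729 0.0075 0.1302]
top 0.133 [0.5728 0.0058 0.133 ] [0.1831 0.1697 0.176  0.1681] [np.float64(0.12004405793534569), np.float64(0.10508063455023331), np.float64(0.11048835014862446), np.float64(0.14762742136807994)]
scene 0.133 [0.5749 0.0088 0.133 ] [0.1843 0.1579 0.1787 0.1689] [np.float64(0.09469682795958807), np.float64(0.09486489393537867), np.float64(0.155382987354872), np.float64(0.13018144980262658)]
top 0.14 [0.5724 0.0056 0.14  ] [0.1818 0.1685 0.1747 0.1668] [np.float64(0.12004405793534578), np.float64(0.10508063455023309), np.float64(0.11048835014862446), np.float64(0.14762742136807994)]
scene 0.14 [0.58   0.0089 0.14  ] [0.1829 0.1567 0.1773 0.1676] [np.float64(0.0946968279595881), np.float64(0.09486489393537934), np.float64(0.155382987354872), np.float64(0.13018144980262658)]
slab [0.5325 0.0023 0.05  ] [0.3599 0.3999 0.3615 0.3992] [np.float64(0.12450102388685935), np.float64(0.1281331631360596), np.float64(0.12264559387941576), np.float64(0.124226566
[... 501 characters left out ...]
.12050260514192736), np.float64(0.026715545130482073)]
grip [(array([399.0479, 205.9335]), array([ 12,  14,  23,  45, 376], dtype=int32))]
grip ((23.329998016357422, 35.30999755859375), (44.547725677490234, 18.667619705200195), 81.8698959350586) [ 0.5328 -0.3729  0.102 ] [np.float64(0.11837495061293415), np.float64(0.04983456159681797), np.float64(0.11833848342957695), np.float64(0.04949599781957942)]
griptop [ 0.5214 -0.3876  0.102 ] [np.float64(0.09314749818606675), np.float64(0.02656544838230981), np.float64(0.09311210872413989), np.float64(0.026428119377486826)] [np.float64(1.5428321177560342), np.float64(1.563008244526743), np.float64(1.5413489496124604), np.float64(1.5644563542446521)]
```

Slab and pan agree: yaw is 0.125, the pan centre is (0.573, 0.007), which is 41 mm ahead of the slab centre, and pan height is about 0.133. The scraper is at (0.531, -0.387) with the right size, 120 x 26 mm. I'll grasp it.

```bash
cat >> h.py <<'E'
YAW=.125;PC=np.array([.573,.007])
def Q(y): return [np.cos(y/2),np.sin(y/2),0.,0.]
def B(x,y,z):
    c,s=np.cos(YAW),np.sin(YAW);return [PC[0]+c*x-s*y,PC[1]+s*x+c*y,z]
E
python3 - <<'E'
from h import *
np.set_printoptions(precision=3,suppress=True)
print([arm.ik(B(x,y,z),Q(YAW)) is not None for x in(-32,0,32) for y in(70,-85) for z in(.25,.33) for x,y in[(x/1e3,y/1e3)]])
q=Q(.123);x,y=.5313,-.3867
arm.movep([x,y,.25],q);print(arm.read_time(),arm.read_joint_positions())
arm.line_to([x,y,.126],.12);print(arm.read_time(),arm.read_tool_pos(),arm.read_ft_force())
arm.move_gripper(0.,90);print(arm.read_time(),arm.read_opening(),arm.read_finger_force(),arm.read_ft_force(),arm.read_wrist_torque())
arm.line_to([x,y,.33],.15);arm.pause(.2);print(arm.read_time(),arm.read_opening(),arm.read_ft_force(),arm.read_wrist_torque(),arm.read_tool_pos())
cv2.imwrite("pics/g.png",cv2.resize(snapshot("scene")[130:290,60:230],None,fx=3.5,fy=3.5,interpolation=cv2.INTER_CUBIC))
E
```

```text
[True, True, True, True, True, True, True, True, True, True, True, True]
1.7167 [ 0.585  0.675  0.025  1.469 -0.016  0.998 -0.837]
2.9 [ 0.532 -0.387  0.127] [-0.052  0.273  0.546]
3.4917 0.268346966563856 88.64254117012024 [-0.517 -0.369  1.654] [-0.028 -0.027 -0.043]
5.2 0.2705007826994684 [ 0.296 -0.067 -3.818] [-0.024  0.005  0.039] [ 0.531 -0.387  0.329]
```

View pics/g.png

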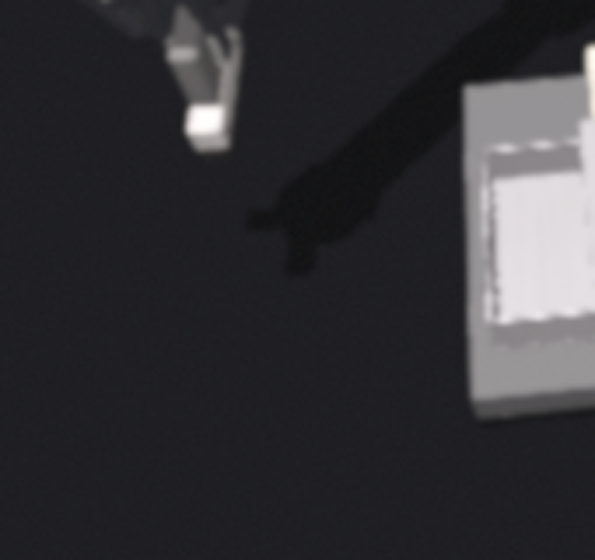

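The scraper is held upright with the blade about 0.127 m below the TCP, weighing about 3.8 N. I'll do the first stroke at balance x=+29 mm, starting behind the shards, with force servoing.

```bash
cat >> h.py <<'E'
def fz(n=4): 
    v=[]
    for i in range(n): v.append(arm.read_ft_force()[2]); arm.pause(.01)
    return float(np.mean(v))
def stroke(bx,y0=.070,y1=-.079,z0=.266,F0=6.5,seg=.010,v=.06,zin=.285):
    q=Q(YAW);arm.movep(B(bx,y0,zin),q);arm.pause(.15);b=fz(6);z=z0;arm.line_to(B(bx,y0,z),.08)
    arm.pause(.1);f=fz()-b
    while f<1.5:
        if z<.252: raise SystemExit("no contact")
        z-=.0006;arm.line_to(B(bx,y0,z),.03);f=fz(2)-b
    print("contact z",z,f,"t",arm.read_time())
    for i in range(12):
        if abs(f-F0)<.7: break
        z-=np.clip((F0-f)/12e3,-.0005,.0004);arm.line_to(B(bx,y0,z),.03);arm.pause(.05);f=fz(2)-b
    print("pressed",round(z,5),round(f,2));L=[]
    for y in np.linspace(y0,y1,int(round((y0-y1)/seg))+1)[1:]:
        arm.line_to(B(bx,y,z),v);f=fz(2)-b;L.append((round(y,3),round(z,4),round(f,1)))
        if f>13 or f<-1: print("ABORT");break
        z-=np.clip(.6*(F0-f)/12e3,-.0004,.0003)
    print(L);arm.pause(.2);arm.line_to(B(bx,y,zin+.03),.15);print("t",arm.read_time(),arm.read_wrist_torque(),"bias",b)
E
python3 - <<'E'
from h import *
arm.movep(B(.029,.070,.33),Q(YAW));print(arm.read_time(),arm.read_tool_pos())
stroke(.029)
cv2.imwrite("pics/T2.png",snapshot("top"));cv2.imwrite("pics/S2.png",snapshot("scene"))
a=cv2.resize(np.hstack([cv2.imread("pics/T2.png")[130:285,160:345],cv2.imread("pics/S2.png")[125:280,170:335]]),None,fx=2.2,fy=2.2,interpolation=cv2.INTER_CUBIC);cv2.imwrite("pics/z3.png",a)
E
```

```text
6.9667 [0.59345498 0.07779845 0.33000776]
contact z 0.2654 3.264252663471482 t 8.2583
pressed 0.26513 6.71
[(np.float64(0.06), np.float64(0.2651), 7.0), (np.float64(0.05), np.float64(0.2652), 7.1), (np.float64(0.04), np.float64(0.2652), 7.6), (np.float64(0.03), np.float64(0.2652), 8.4), (np.float64(0.02), np.float64(0.2653), 7.9), (np.float64(0.01), np.float64(0.2654), 7.5), (np.float64(0.0), np.float64(0.2655), 8.1), (np.float64(-0.009), np.float64(0.2655), 7.7), (np.float64(-0.019), np.float64(0.2656), 7.3), (np.float64(-0.029), np.float64(0.2656), 6.6), (np.float64(-0.039), np.float64(0.2656), 7.2), (np.float64(-0.049), np.float64(0.2657), 6.7), (np.float64(-0.059), np.float64(0.2657), 6.9), (np.float64(-0.069), np.float64(0.2657), 6.1), (np.float64(-0.079), np.float64(0.2657), 6.2)]
t 14.25 [0.0042281  0.03972242 0.03796962] bias -2.8606375523189733
```

View pics/z3.png

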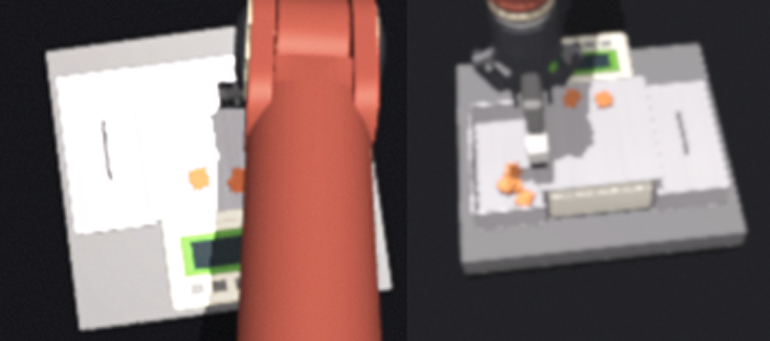

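The first stroke worked: pressing force stayed at 6–8.4 N, four shards were wiped off (three are visible in the tray) and two remain on the display side, near (570,98) and (603,98). Next is the second stroke at x=-30 mm.

```bash
python3 - <<'E'
from h import *
arm.movep(B(-.030,.070,.315),Q(YAW))
stroke(-.030,z0=.2672,F0=6.2)
arm.movep([.50,-.36,.33],Q(.123));print(arm.read_time())
for n in("top","scene"): cv2.imwrite(f"pics/{n}3.png",snapshot(n))
a=cv2.resize(np.hstack([cv2.imread("pics/top3.png")[130:285,160:345],cv2.imread("pics/scene3.png")[125:280,170:335]]),None,fx=2.2,fy=2.2,interpolation=cv2.INTER_CUBIC);cv2.imwrite("pics/z4.png",a)
for n in("top","scene"):
  for c,s in blobs(orange(cv2.imread(f"pics/{n}3.png"))[:,:],6):
    if 150<c[0]<340 and 125<c[1]<280: print(n,c,s[4],onz(n,c,.062))
E
```

```text
contact z 0.2654 4.308400216865221 t 16.7917
pressed 0.26557 6.87
[(np.float64(0.06), np.float64(0.2656), 6.6), (np.float64(0.05), np.float64(0.2656), 6.1), (np.float64(0.04), np.float64(0.2656), 6.8), (np.float64(0.03), np.float64(0.2656), 7.3), (np.float64(0.02), np.float64(0.2657), 7.3), (np.float64(0.01), np.float64(0.2657), 6.7), (np.float64(0.0), np.float64(0.2657), 6.0), (np.float64(-0.009), np.float64(0.2657), 5.8), (np.float64(-0.019), np.float64(0.2657), 5.7), (np.float64(-0.029), np.float64(0.2657), 5.7), (np.float64(-0.039), np.float64(0.2657), 5.9), (np.float64(-0.049), np.float64(0.2657), 6.7), (np.float64(-0.059), np.float64(0.2657), 6.0), (np.float64(-0.069), np.float64(0.2657), 5.9), (np.float64(-0.079), np.float64(0.2657), 6.2)]
t 23.7333 [ 0.05577905  0.08518322 -0.03930476] bias -3.0400547220902294
24.85
top [290.60606061 169.27272727] 33 [ 0.63575114 -0.08988028  0.062     ]
top [298.95419847 178.98473282] 131 [ 0.60824879 -0.11289852  0.062     ]
top [303.46153846 198.58974359] 39 [ 0.55329152 -0.12474079  0.062     ]
top [301.42105263 215.78947368] 19 [ 0.50547212 -0.1184136   0.062     ]
scene [217.79310345 179.20689655] 29 [ 0.50112939 -0.11801674  0.062     ]
scene [213.89655172 192.68965517] 29 [ 0.55680058 -0.12699541  0.062     ]
scene [218.58870968 208.84677419] 124 [ 0.61967188 -0.10730279  0.062     ]
```

View pics/z4.png

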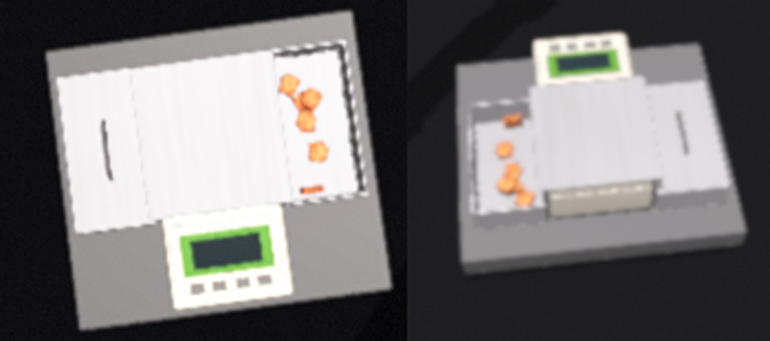

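The pan is clear and the tray is still in place. I count five shards clearly, plus a possible overlapped sixth near (299,100), so I'll zoom in to check.

```bash
python3 - <<'E'
import cv2,numpy as np
a=cv2.resize(cv2.imread("pics/top3.png")[150:225,270:330],None,fx=7,fy=7,interpolation=cv2.INTER_CUBIC)
b=cv2.resize(cv2.imread("pics/scene3.png")[165:225,200:245],None,fx=8,fy=8,interpolation=cv2.INTER_CUBIC)
o=np.zeros((530,790,3),np.uint8);o[:525,:420]=a;o[:480,425:785]=b;cv2.imwrite("pics/z5.png",o)
E
```

```text
(no output)
```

View pics/z5.png

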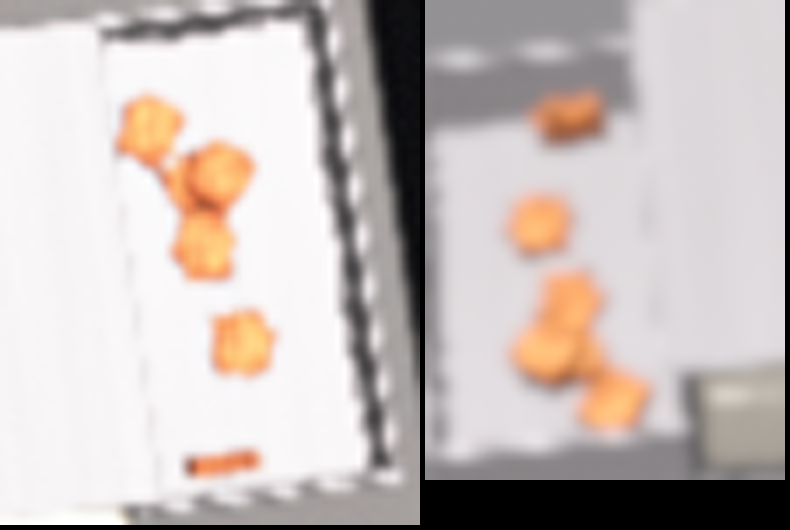

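All six shards are in the tray: one is partly under another at (180,180), and one stands on edge by the wall. Now I'll set the scraper down at its original spot.

```bash
python3 - <<'E'
from h import *
x,y=.5313,-.3867
arm.movep([x,y,.20],Q(.123));arm.line_to([x,y,.140],.1);arm.pause(.2);b=fz(6);z=.130;arm.line_to([x,y,z],.06);arm.pause(.1);f=fz(3)-b
while f<2.5 and z>.122:
    z-=.0004;arm.line_to([x,y,z],.02);f=fz(3)-b
print(z,f,arm.read_time(),arm.read_wrist_torque())
arm.move_gripper(1.0);arm.pause(.2);print(arm.read_opening(),arm.read_ft_force())
arm.line_to([x,y,.26],.12);arm.movep([.35,-.50,.32],Q(.123));arm.pause(.3)
print(arm.read_time(),arm.read_ft_force())
t=snapshot("top");s=snapshot("scene")
a=cv2.resize(np.hstack([t[130:285,220:440],s[125:280,110:335]]),None,fx=1.75,fy=1.75,interpolation=cv2.INTER_CUBIC);cv2.imwrite("pics/z6.png",a)
E
```

```text
0.1259999999999999 3.515291348977183 29.75 [0.11612008 0.16207214 0.02137211]
0.9984378206896074 [-0.12301872  0.27584756 -0.46171048]
33.0333 [0.160367   0.47525837 0.54132937]
```

View pics/z6.png

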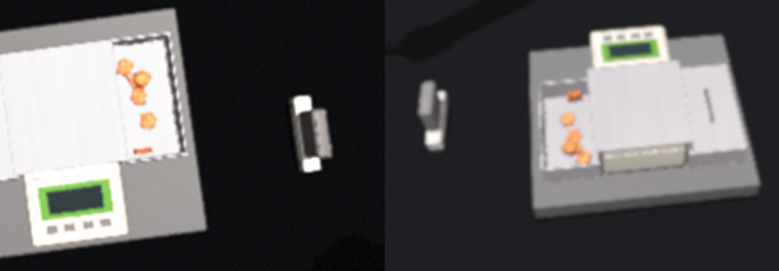

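The scraper stands upright on its blade at (305,133), released. The pan is clear, the shards are in the tray, and nothing else has moved.

```bash
python3 -c "
from station import ticket
print(ticket.finish_job())"
```

```text
the job is handed in; nothing more can be done
None
```

I wiped all six shards off the pan into the open tray in two strokes, with the blade reading 5.7–8.4 N throughout (well under the 17 N stop), then stood the scraper upright on the bench, let go and handed the job in just after 33 s; no verdict came back.

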